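# Take the warm pot off the warming plate

### The job

The pot on the warming plate is ready. Lift it clear of the plate, keep it level, and set it down gently, without dropping it, standing upright in the middle of the square tile. Leave the other pot where it stands.

Things in the scene. Friction and masses are not known exactly. Their poses are not given: they have to be found in the camera images.
- pot: Loose lidded steel pot on the warming plate, 0.45 kg, 88 mm wide (lid 92, its top 80 above the underside). Rigid arched handle: a level black bar along the pot's y, above its centre, 54 long (y), 14 thick (x), 16 high, its middle 118 and top 126 above the underside, 30 of free space under it; thin arms at its ends go out to 51 (y) and down. Origin: centre of the underside, z up. Its yaw varies.
- warmer: Warming plate, fixed: round grey base 124 mm wide with a flat dark steel plate on top (100 wide, 40 above the bench, no rim), on which the pot stands within 6 of the centre; a small control box with a dial sticks out to 82 from the centre at its front (-x). Origin: centre of the underside, on the bench, z up. Its place varies.
- rest: Square white ceramic tile in a thin dark wooden frame, fixed, 140 x 140 mm with the frame; the tile is flat, 128 x 128, its top 8 above the bench, 2 above the frame. Origin: centre of the underside, on the bench; x and y along its sides, z up. Its place varies.
- other_pot: A second loose pot of just the same make and size, which stands directly on the bench (handle's top 126 mm above it) and must stay there. Origin: centre of the underside; axes as for the pot.
There are look-alikes about, which are no part of the job. What is shaped like the pot but purple is not meant.

How it is judged:
By the outcome, as a careful person would: the job done as asked, in the order asked, and still so for the second after the job is handed in, with the robot touching nothing.
It also fails if it takes over 45 s, if anything falls off the work surface, if the arm or the gripper's body presses on something with over 40 N, if the wrist force passes 120 N, or if a joint passes its speed limit or range.

### The arm

A 6-joint arm with a two-finger parallel gripper is mounted at the origin on a cart in front of the work surface, level with it; the furniture and walls round the work are solid. World frame = base frame: x ahead of the robot, y to its left, z up, the work surface at z = 0. Lengths are in m, angles in rad, forces in N, time in s.
With the tool pointing down it reaches from about 0.35 to 0.875 m from the base axis. Payload 15.5 kg.
Tool frame: the origin (TCP) lies on the centre line of the jaws, within the pads' length; the fingertips stand ahead of it and the grasp point (between the pads) lies 11 mm behind it (arm.tip_extent is the z of the fingertips in the tool frame, in m); z points along the fingers, y is the direction in which the jaws open and shut (so a half turn about z gives the same grasp; the last joint's range is limited). The gripper opens to 85 mm and grips with 20 to 120 N. Pads are 22 mm wide; open, the fingers measure 114 mm over their backs; the gripper's body (76 mm by 85 mm) begins 54 mm behind the grasp point. The pads swing forward as they close: fully open they stand 13 mm farther back than shut.
Start: joints at [1.218, 0.494, 1.345, -0, 1.302, -0.096], TCP at [0.159, 0.604, 0.239] pointing down, gripper open.
Joint ranges: [-2.91, 2.91], [-0.82, 2.16], [0.22, 2.67], [-1.22, 4.37], [0.12, 2.79], [-3.08, 3.08]. Speed limits (rad/s): [1.89, 1.89, 2.57, 3.01, 3.01, 3.01].

### API

Orientations are given as a unit quaternion [x, y, z, w].
In Python, from cell import arm gives the robot as it stands.
- The arm moves only by the shell command python3 -m handwheel 'ROWS' [OPENING]. ROWS is text: rows parted by semicolons, each of 6 numbers parted by spaces: the shift along the tool's x, y, z in units of 0.75 m (1.0 is 0.75 m), then the turn, a rotation vector about the tool's x, y, z in units of pi rad (1.0 is pi rad). A call has 1 to 5 rows; each row is the pose to reach, as a shift and turn from the pose commanded when the call began, along the tool's axes at that moment, turning the shorter way round; what a row does not reach only later rows make up. A row lasts 1/12 s, in which the tool goes at most 41.7 mm and 7.16 degrees, less where a joint would pass 70% of its speed; a pose out of reach is approached as far as the arm can. A call with a number of a shift or a turn outside -1 to 1 is refused whole. A call with a gripper value outside its range is refused whole. OPENING is the opening, from 0 (shut) to 1 (fully open), set as the call begins (- or left out, the last holds). The fingers move at their own pace and stop on an object; the grip force is fixed at half the most. Time passes only in rows, so rows that repeat a pose let the fingers close. It gives the time, the measured TCP pose, the force and the opening at its end, in the units of the state.
- arm.get_state(): the state, without advancing time (a new reading comes with each control period).
- arm.get_image(name): name is "side" or "top"; returns a dict with "img" (420x560x3 uint8, red, green, blue), "K" (3x3 intrinsics, pixels), "k1" (the pictures are not rectified: a ray, as slopes to the right and down, at radius r is drawn at 1 + k1 r^2 times it, then the intrinsics apply), "view" (4x4, takes a point from world to camera coordinates). Camera axes: x right, y up, looking along -z (the intrinsics and any distortion apply to the point x, -y, -z); pixel columns grow to the right and rows downward; lengths in m; the calibration is good to about 2 mm. A picture is of the moment at which its call begins. There is no depth.
- arm.finish_job(): hands the job in, once; it reports no verdict.
The state is a dict: "t": time; "joint_pos": joint angles; "qd": joint speeds; "joint_torque": joint torques, N m; "position": TCP position; "ee_rot": TCP orientation; "wrist_force": force on the tool from outside, world axes, zero at the start; "ft_torque": the same for the moment, N m; "finger_gap": finger opening in m.
Only numpy, scipy, OpenCV 4.12 (cv2) and the standard library are available. Lean on these libraries where they do the work, as an engineer would, in place of code of your own. Each camera call takes 0.05 s, during which the arm holds its last target.

## Working session

There is one attempt and no reset: what is moved stays moved. The work goes in short steps, Python scripts to look and compute and a shell command to move; the robot and the scene stay as the last step left them, time stands still between calls to the robot, and variables do not carry over. Pictures are saved under pics/ and viewed, and the job is handed in when it is done.

```bash
mkdir -p pics; ls; python3 - <<'E'
from cell import arm
import cv2
s=arm.get_state();print({k:s[k] for k in('t','position','ee_rot','finger_gap','wrist_force')},arm.tip_extent)
for n in('top','side'):
    d=arm.get_image(n);cv2.imwrite(f'pics/{n}0.png',d['img'][:,:,::-1]);print(n,d['K'],d['k1'],d['view'])
E
```

```text
pics
{'t': 0.0, 'position': array([0.15920605, 0.60399671, 0.23869198]), 'ee_rot': array([ 1.28548136e-01,  9.91703064e-01, -6.23630603e-04, -1.46641158e-04]), 'finger_gap': 0.0851126716126543, 'wrist_force': array([ 0.62385979, -0.42122497,  0.87490392])} 0.008
top [[386.95703021   0.         282.35529091]
 [  0.         386.95703021 202.91789785]
 [  0.           0.           1.        ]] -0.0472039583645891 [[ 0.0245182  -0.99969254 -0.0037003  -0.12215861]
 [ 0.9851882   0.02353377  0.16985396 -0.48543198]
 [-0.16971465 -0.00781001  0.9854623  -0.83634087]
 [ 0.          0.          0.          1.        ]]
side [[381.05829027   0.         283.64164575]
 [  0.         381.05829027 214.24670096]
 [  0.           0.           1.        ]] -0.007157492423318865 [[-0.86567547 -0.50059282 -0.00357879  0.37207622]
 [ 0.28897409 -0.50553511  0.81297492 -0.27381429]
 [-0.40877861  0.70273827  0.5822877  -0.57624578]
 [ 0.          0.          0.          1.        ]]
```

View pics/top0.png

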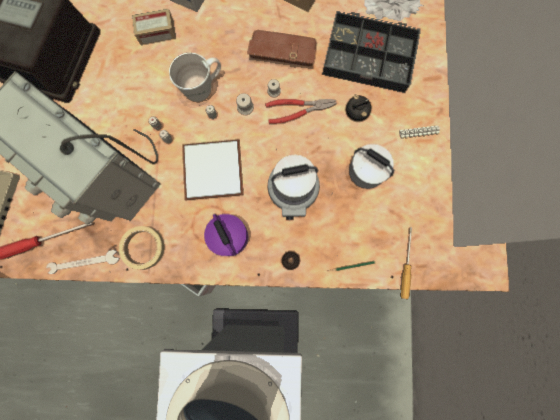

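View pics/side0.png

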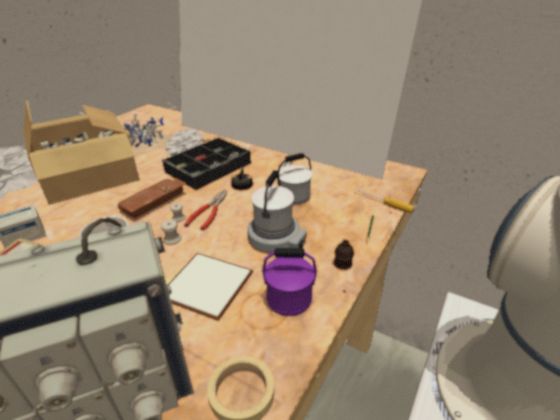

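The top view shows the target pot on the warmer at about (295,178) with its handle bar at (295,171). The tile is at (213,170), the other pot at (371,165) and the purple pot at (225,235). Next I'll measure these.

```bash
cat > h.py <<'E'
import numpy as np, cv2
from cell import arm
def cam(n):
    d=arm.get_image(n); return d
def dist(d): return np.array([d['k1'],0,0,0,0.])
F=np.diag([1,-1,-1.])
def ray(d,uv):
    p=cv2.undistortPoints(np.array(uv,float).reshape(-1,1,2),d['K'],dist(d)).reshape(-1,2)
    R=d['view'][:3,:3];t=d['view'][:3,3]
    c=-R.T@t
    return c,(R.T@(F@np.c_[p,np.ones(len(p))].T)).T
def onz(d,uv,z):
    c,r=ray(d,uv); return c+r*((z-c[2])/r[:,2])[:,None]
def proj(d,P):
    P=np.array(P,float).reshape(-1,3)
    R=F@d['view'][:3,:3];t=F@d['view'][:3,3]
    return cv2.projectPoints(P,cv2.Rodrigues(R)[0],t,d['K'],dist(d))[0].reshape(-1,2)
def tri(d1,a,d2,b):
    c1,r1=ray(d1,[a]);c2,r2=ray(d2,[b]);r1=r1[0];r2=r2[0]
    s=np.linalg.lstsq(np.c_[r1,-r2],c2-c1,rcond=None)[0]
    p,q=c1+s[0]*r1,c2+s[1]*r2
    return (p+q)/2,np.linalg.norm(p-q)
E
python3 - <<'E'
from h import *
T=cam('top');S=cam('side')
print('tcp px',proj(T,[arm.get_state()['position']]),proj(S,[arm.get_state()['position']]))
im=T['img'];hsv=cv2.cvtColor(im,cv2.COLOR_RGB2HSV)
# tile
m=((hsv[...,2]>200)&(hsv[...,1]<40)).astype(np.uint8); m2=np.zeros_like(m);m2[130:210,175:250]=m[130:210,175:250]
c=max(cv2.findContours(m2,0,2)[0],key=cv2.contourArea)
q=onz(T,c.reshape(-1,2),.008)[:,:2]
print('tile',cv2.minAreaRect(q.astype(np.float32)))
for nm,(x0,x1,y0,y1),z in(('pot',(268,322,155,195),.162),('other',(350,400,140,180),.122)):
    g=im.max(2)<60
    b=np.zeros_like(m);b[y0:y1,x0:x1]=g[y0:y1,x0:x1]
    n,l,st,ce=cv2.connectedComponentsWithStats(b)
    k=1+st[1:,4].argmax();vu=np.argwhere(l==k)[:,::-1]
    w=onz(T,vu,z)[:,:2]
    r=cv2.minAreaRect(w.astype(np.float32));cov=np.linalg.eigh(np.cov(w.T))
    print(nm,st[k],w.mean(0),r,'yaw of bar axis',np.degrees(np.arctan2(*cov[1][::-1,1])))
cv2.imwrite('pics/t1.png',cv2.resize(im[120:260,170:410,::-1],None,fx=3.3,fy=3.3,interpolation=2))
cv2.imwrite('pics/s1.png',cv2.resize(S['img'][140:320,150:350,::-1],None,fx=3.3,fy=3.3,interpolation=2))
E
```

```text
tcp px [[-128.75355442  358.54988447]] [[  -7.12693594 1641.26745811]]
tile ((0.5733579397201538, 0.06141289696097374), (0.12491639703512192, 0.12692029774188995), 6.573712348937988)
pot [282 165  27  11 135] [ 0.53408535 -0.13480844] ((0.5342273712158203, -0.13478928804397583), (0.011996939778327942, 0.05298537015914917), 13.015954971313477) yaw of bar axis 102.99978744209055
other [367 150  22  16 133] [ 0.57627104 -0.30909513] ((0.5763910412788391, -0.3089379072189331), (0.05157137289643288, 0.012262331321835518), 56.135868072509766) yaw of bar axis 57.34200876263168
```

View pics/t1.png

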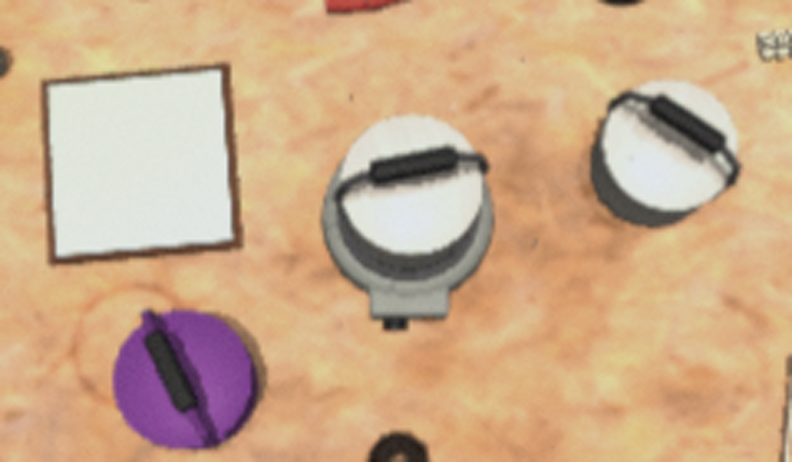

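View pics/s1.png

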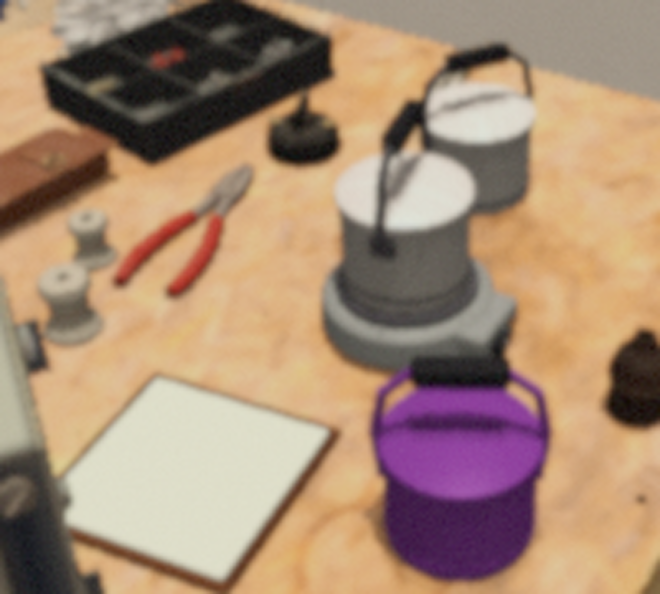

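The crops show the target pot standing on the grey warmer, with its bar at top-view pixel (295,170) and side-view pixel (273,178). The bar measures 53 x 12 mm, which matches the 54 x 14 given. I'll cross-check its height between the two views and work out the height of the box on the left.

```bash
cat >> h.py <<'E'
from scipy.spatial.transform import Rotation as Ro
def go(target,yaw=None):
    """rows units from current pose; yaw = world angle (deg) of tool y, tool pointing straight down"""
    s=arm.get_state();R0=Ro.from_quat(s['ee_rot'])
    sh=R0.inv().apply(np.array(target)-s['position'])/.75
    if yaw is None: return sh.round(4)
    a=np.radians(yaw);y=np.array([np.cos(a),np.sin(a),0]);z=np.array([0,0,-1.]);x=np.cross(y,z)
    R1=Ro.from_matrix(np.c_[x,y,z])
    return sh.round(4),((R0.inv()*R1).as_rotvec()/np.pi).round(4)
E
python3 - <<'E'
from h import *
T=cam('top');S=cam('side');im=S['img']
b=np.zeros(im.shape[:2],np.uint8);b[168:188,262:281]=(im.max(2)<70)[168:188,262:281]
n,l,st,ce=cv2.connectedComponentsWithStats(b);k=1+st[1:,4].argmax()
print('side bar',st[k],ce[k])
tp=proj(T,[[.5341,-.1348,.162]])[0]
print('bar tri',tri(T,tp,S,ce[k]), 'pred side',proj(S,[[.5341,-.1348,.158]]))
print('box handle tri',tri(T,(68,147),S,(88,257)))
print('box corner tri',tri(T,(158,184),S,(163,225)))
# lid centre
hsv=cv2.cvtColor(T['img'],cv2.COLOR_RGB2HSV)
for nm,(x0,x1,y0,y1),z in(('pot',(265,325,148,205),.12),('other',(345,398,140,192),.08)):
    m=np.zeros(hsv.shape[:2],np.uint8);m[y0:y1,x0:x1]=((hsv[...,2]>175)&(hsv[...,1]<45))[y0:y1,x0:x1]
    p=cv2.convexHull(np.argwhere(m)[:,::-1].astype(np.int32)).reshape(-1,2)
    print(nm,cv2.minEnclosingCircle(onz(T,p,z)[:,:2].astype(np.float32)))
# tile via frame+tile side view
hs=cv2.cvtColor(im,cv2.COLOR_RGB2HSV)
m=np.zeros(hs.shape[:2],np.uint8);m[250:320,165:255]=((hs[...,2]>170)&(hs[...,1]<50))[250:320,165:255]
c=max(cv2.findContours(m,0,2)[0],key=cv2.contourArea)
print('tile side',cv2.minAreaRect(onz(S,c.reshape(-1,2),.008)[:,:2].astype(np.float32)))
print(go([.534,-.135,.32],13), go([.159,.604,.34]))
E
```

```text
side bar [267 171  12  15  81] [272.32098765 177.72839506]
bar tri (array([ 0.53509298, -0.13506958,  0.15686436]), np.float64(0.0007433214291195524)) pred side [[272.4747629  177.38967206]]
box handle tri (array([0.54413224, 0.27457039, 0.25088361]), np.float64(0.0016320658650469879))
box corner tri (array([0.51562844, 0.14061287, 0.21281007]), np.float64(0.06518602218221009))
pot ((0.5343471169471741, -0.13418003916740417), 0.04529091715812683)
other ((0.5749375820159912, -0.30907535552978516), 0.045230504125356674)
tile side ((0.5712231993675232, 0.0642622783780098), (0.12899994850158691, 0.12929245829582214), 6.676025867462158)
(array([-0.7344, -0.8258, -0.1076]), array([-1.000e-04,  0.000e+00,  3.457e-01])) [ 0.0003 -0.0005 -0.1345]
```

The bar triangulates to (0.535, -0.135, 0.157) and I expected z = 0.158; the lid centre agrees. The two views put the tile centre at about (0.572, 0.063). Now I'll lift the arm and traverse high, above the box on the left, whose handle tops out at about 0.25.

```bash
python3 -m handwheel '0 0 -0.05 0 0 0; 0 0 -0.1 0 0 0; 0 0 -0.15 0 0 0; -0.03 -0.045 -0.18 0 0 0.02; -0.06 -0.09 -0.18 0 0 0.05' 1; python3 - <<'E'
from h import *
T=cam('top')
print(onz(T,[(158,184)],.2),onz(T,[(158,184)],.1),onz(T,[(158,184)],0))
print(go([.5345,-.1348,.34],13))
E
```

```text
t: 0.72
position: [0.185, 0.5323, 0.3781]
ee_rot: [0.206, 0.979, 0.003, 0.001]
wrist_force: [1.0, 0.2, 0.3]
finger_gap: 0.0855
[[0.49140272 0.12290844 0.2       ]] [[0.51294176 0.15691341 0.1       ]] [[0.5344808  0.19091838 0.        ]]
(array([-0.7862, -0.6084,  0.0495]), array([0.0008, 0.0004, 0.292 ]))
```

```bash
python3 -m handwheel '-0.04 -0.03 0.0025 0 0 0.0145; -0.08 -0.06 0.005 0 0 0.029; -0.12 -0.09 0.0075 0 0 0.0435; -0.16 -0.12 0.01 0 0 0.058; -0.2 -0.15 0.012 0 0 0.0725' 1; python3 - <<'E'
from h import *
print(go([.5345,-.1348,.34],13))
E
```

```text
t: 1.18
position: [0.2768, 0.3654, 0.3649]
ee_rot: [0.317, 0.949, -0.0, 0.0]
wrist_force: [0.4, 0.6, 0.9]
finger_gap: 0.0853
(array([-0.6753, -0.3268,  0.0333]), array([0.    , 0.    , 0.2227]))
```

```bash
python3 -m handwheel '-0.045 -0.022 0 0 0 0.015; -0.09 -0.044 0 0 0 0.03; -0.135 -0.066 0 0 0 0.045; -0.18 -0.088 0 0 0 0.06; -0.22 -0.108 0.01 0 0 0.075' 1; python3 - <<'E'
from h import *
print(go([.5345,-.1348,.34],13))
E
```

```text
t: 1.6
position: [0.361, 0.2016, 0.3586]
ee_rot: [0.426, 0.905, 0.001, 0.001]
wrist_force: [1.2, 1.1, -0.7]
finger_gap: 0.0853
(array([-0.4931, -0.1072,  0.025 ]), array([7.000e-04, 1.000e-04, 1.474e-01]))
```

```bash
python3 -m handwheel '-0.05 -0.01 0 0 0 0.015; -0.1 -0.02 0 0 0 0.03; -0.15 -0.03 0 0 0 0.045; -0.2 -0.04 0.01 0 0 0.06; -0.25 -0.05 0.02 0 0 0.075' 1; python3 - <<'E'
from h import *
print(go([.5345,-.1348,.30],13))
E
```

```text
t: 2.02
position: [0.4516, 0.0331, 0.3427]
ee_rot: [0.53, 0.848, 0.0, 0.0]
wrist_force: [1.3, 1.1, 1.2]
finger_gap: 0.0853
(array([-0.2497,  0.001 ,  0.0571]), array([0.0003, 0.0001, 0.0724]))
```

```bash
python3 -m handwheel '-0.05 0 0.01 0 0 0.015; -0.1 0 0.02 0 0 0.03; -0.15 0 0.03 0 0 0.045; -0.2 0.001 0.045 0 0 0.06; -0.2497 0.001 0.057 0 0 0.0724' 0.6;  python3 -m handwheel '0 0 0 0 0 0;0 0 0 0 0 0' 0.6; python3 - <<'E'
from h import *
print(go([.5345,-.1348,.20],13),go([.5345,-.1348,.147],13))
T=cam('top');S=cam('side')
cv2.imwrite('pics/t2.png',cv2.resize(T['img'][100:280,150:410,::-1],None,fx=3,fy=3))
cv2.imwrite('pics/s2.png',cv2.resize(S['img'][90:320,150:400,::-1],None,fx=2.6,fy=2.6))
E
```

```text
t: 2.43
position: [0.5346, -0.1345, 0.2991]
ee_rot: [0.623, 0.783, -0.0, -0.0]
wrist_force: [1.7, -0.0, 0.1]
finger_gap: 0.051
t: 2.6
position: [0.5343, -0.1341, 0.2988]
ee_rot: [0.622, 0.783, -0.0, -0.001]
wrist_force: [-1.2, 0.9, 0.5]
finger_gap: 0.0512
(array([-0.0011,  0.0002,  0.1317]), array([-0.0005, -0.0003,  0.    ])) (array([-0.0012,  0.0003,  0.2023]), array([-0.0005, -0.0003,  0.    ]))
```

View pics/s2.png

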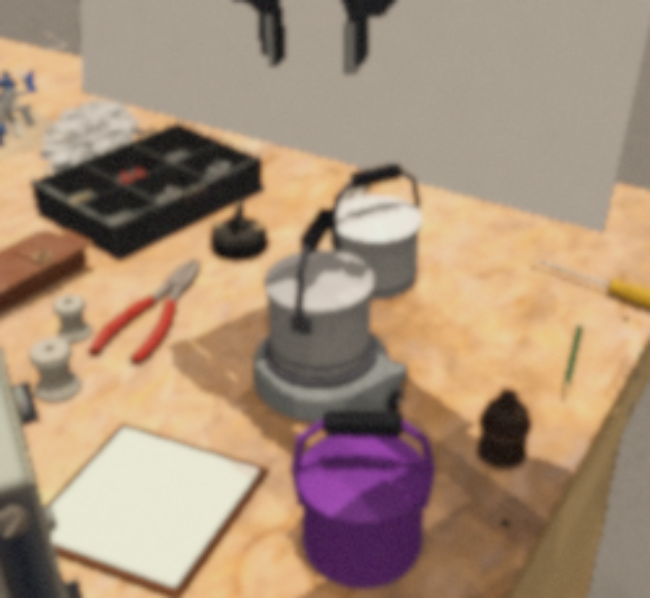

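The side view has the open fingers above the bar, with tips at crop pixels (275,60) and (350,70) and the bar at (318,230). The way down is clear, so I'll descend.

```bash
python3 -m handwheel '0 0 0.04 0 0 0; 0 0 0.08 0 0 0; 0 0 0.11 0 0 0; -0.001 0 0.13 0 0 0;-0.001 0 0.13 0 0 0' 0.6;  python3 - <<'E'
from h import *
print(go([.5345,-.1348,.147],13))
T=cam('top');S=cam('side')
cv2.imwrite('pics/t3.png',cv2.resize(T['img'][100:280,150:410,::-1],None,fx=3,fy=3))
cv2.imwrite('pics/s3.png',cv2.resize(S['img'][120:250,210:350,::-1],None,fx=4,fy=4))
E
```

```text
t: 3.12
position: [0.5327, -0.1317, 0.2002]
ee_rot: [0.621, 0.784, -0.001, -0.002]
wrist_force: [0.1, 0.0, 0.2]
finger_gap: 0.0509
(array([-0.0048,  0.0016,  0.0709]), array([-0.0011, -0.0007,  0.0014]))
```

View pics/s3.png

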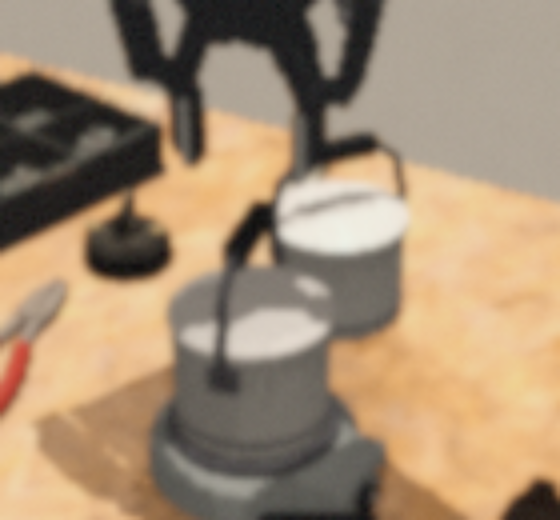

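```bash
python3 -m handwheel '0 0 0 0 0 0; 0 0 0 0 0 0;0 0 0 0 0 0' ;  python3 - <<'E'
from h import *
print(go([.5345,-.1348,.147],13))
E
```

```text
t: 3.47
position: [0.5349, -0.1333, 0.2036]
ee_rot: [0.621, 0.783, 0.0, 0.001]
wrist_force: [0.3, 0.2, 0.2]
finger_gap: 0.0517
(array([-0.0017, -0.0011,  0.0754]), array([0.0005, 0.0003, 0.0009]))
```

The readings scatter by 1–2 mm. I'll finish the descent with an averaged correction.

```bash
python3 -m handwheel '-0.001 0 0.025 0 0 0; -0.002 0 0.05 0 0 0; -0.002 0 0.065 0 0 0;-0.002 0 0.073 0 0 0;-0.002 0 0.073 0 0 0' ; python3 -m handwheel '0 0 0 0 0 0; 0 0 0 0 0 0';  python3 - <<'E'
from h import *
print(go([.5345,-.1348,.147],13))
T=cam('top');S=cam('side')
print('exp tip px',proj(S,[arm.get_state()['position']]))
cv2.imwrite('pics/t4.png',cv2.resize(T['img'][100:280,150:410,::-1],None,fx=3,fy=3))
cv2.imwrite('pics/s4.png',cv2.resize(S['img'][120:250,210:350,::-1],None,fx=4,fy=4))
E
```

```text
t: 3.88
position: [0.5344, -0.1347, 0.147]
ee_rot: [0.622, 0.783, -0.0, -0.001]
wrist_force: [-0.3, 0.1, 0.0]
finger_gap: 0.0513
t: 4.05
position: [0.5353, -0.135, 0.1485]
ee_rot: [0.622, 0.783, 0.0, 0.001]
wrist_force: [-0.7, 0.6, 0.0]
finger_gap: 0.0512
(array([ 0.0005, -0.001 ,  0.0021]), array([0.0004, 0.0002, 0.0008]))
exp tip px [[272.1407369  181.14813002]]
```

View pics/s4.png

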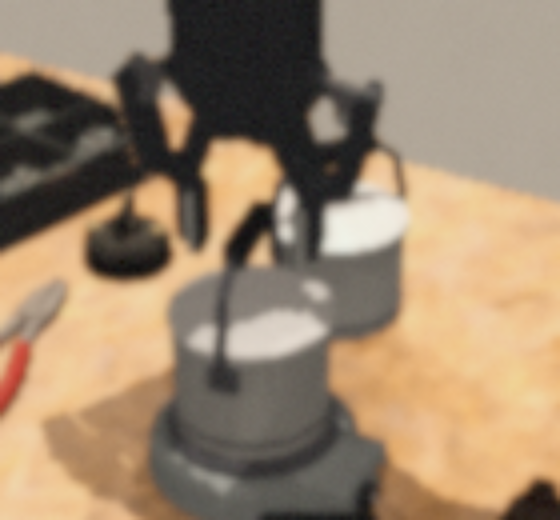

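The fingers straddle the bar. Their tips are at crop pixels (193,245) and (310,255), with the bar centred between them at (248,232), and the wrist shows no contact force. Closing now.

```bash
python3 -m handwheel '0 0 0 0 0 0; 0 0 0 0 0 0;0 0 0 0 0 0; 0 0 0 0 0 0;0 0 0 0 0 0' 0; python3 -m handwheel '0 0 0 0 0 0; 0 0 0 0 0 0;0 0 0 0 0 0; 0 0 0 0 0 0;0 0 0 0 0 0'
```

```text
t: 4.57
position: [0.5352, -0.1348, 0.1479]
ee_rot: [0.622, 0.783, 0.0, 0.0]
wrist_force: [1.6, 1.5, 4.0]
finger_gap: 0.0129
t: 4.98
position: [0.5352, -0.1348, 0.1479]
ee_rot: [0.622, 0.783, 0.0, 0.0]
wrist_force: [3.3, 1.5, 4.8]
finger_gap: 0.0132
```

Gripped at 13 mm, against a bar 14 mm thick. Now I'll lift gently, straight up.

```bash
python3 -m handwheel '0 0 -0.003 0 0 0; 0 0 -0.01 0 0 0;0 0 -0.02 0 0 0; 0 0 -0.035 0 0 0;0 0 -0.05 0 0 0';python3 -m handwheel '0 0 -0.015 0 0 0; 0 0 -0.03 0 0 0;0 0 -0.04 0 0 0; 0 0 -0.045 0 0 0;0 0 -0.045 0 0 0'; python3 -m handwheel '0 0 0 0 0 0; 0 0 0 0 0 0; 0 0 0 0 0 0; 0 0 0 0 0 0';python3 - <<'E'
from h import *
print(arm.get_state()['ft_torque'])
T=cam('top');S=cam('side')
cv2.imwrite('pics/t5.png',cv2.resize(T['img'][100:280,150:410,::-1],None,fx=3,fy=3))
cv2.imwrite('pics/s5.png',cv2.resize(S['img'][70:320,110:350,::-1],None,fx=2.4,fy=2.4))
E
```

```text
t: 5.4
position: [0.5344, -0.1348, 0.1858]
ee_rot: [0.622, 0.783, -0.0, -0.0]
wrist_force: [0.8, -0.5, -2.6]
finger_gap: 0.013
t: 5.82
position: [0.535, -0.1349, 0.2197]
ee_rot: [0.622, 0.783, 0.0, 0.001]
wrist_force: [-0.8, 0.1, -2.8]
finger_gap: 0.0127
t: 6.15
position: [0.5346, -0.1347, 0.2184]
ee_rot: [0.622, 0.783, -0.0, -0.0]
wrist_force: [0.6, 0.8, -4.0]
finger_gap: 0.0132
[-0.04515876  0.08047002 -0.01465797]
```

View pics/s5.png

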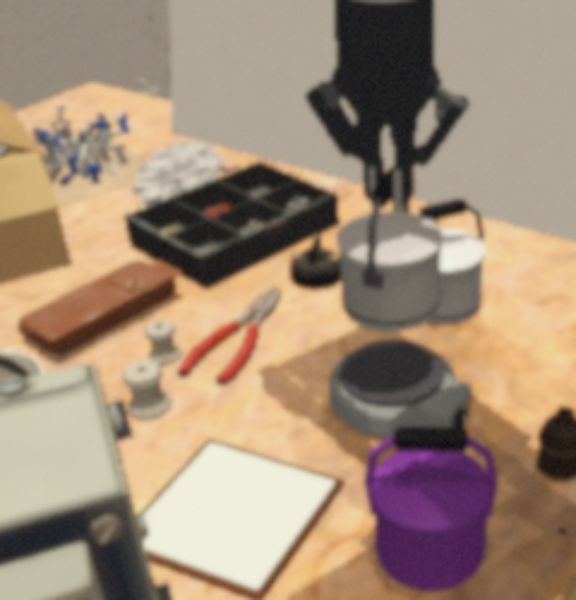

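View pics/t5.png

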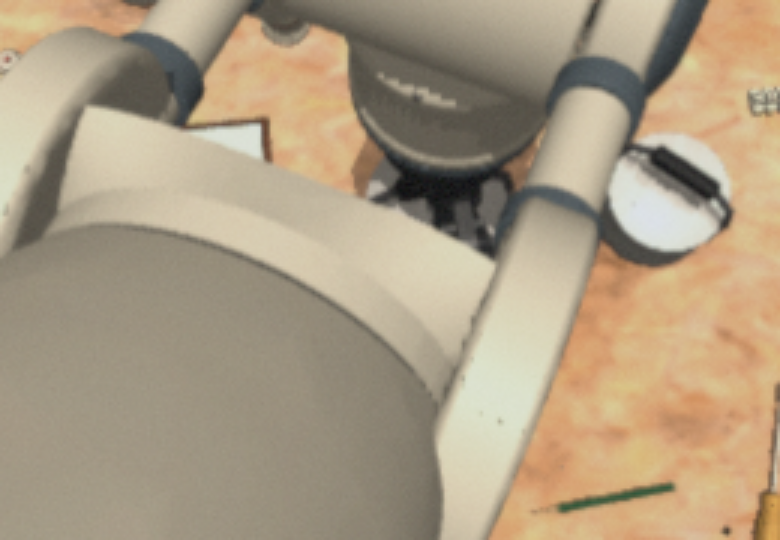

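The pot hangs level, about 70 mm clear of the plate, and the wrist reads its weight of about 4 N. The other pot is untouched. Next I'll carry it across to the tile.

```bash
python3 - <<'E'
from h import *
print(go([.572,.0628,.2185],13))
E
```

```text
(array([2.452e-01, 1.084e-01, 1.000e-04]), array([-0.0002, -0.0001,  0.0008]))
```

```bash
python3 -m handwheel '0.004 0.002 0 0 0 0; 0.015 0.0065 0 0 0 0; 0.033 0.0145 0 0 0 0; 0.055 0.0245 0 0 0 0; 0.08 0.0355 0 0 0 0'
python3 -m handwheel '0.027 0.012 0 0 0 0; 0.055 0.0245 0 0 0 0; 0.083 0.0365 0 0 0 0; 0.108 0.0475 0 0 0 0; 0.13 0.0575 0 0 0 0'
python3 -m handwheel '0.016 0.007 0 0 0 0; 0.026 0.0115 0 0 0 0; 0.032 0.014 0 0 0 0; 0.035 0.0155 0 0 0 0; 0.035 0.0155 0 0 0 0'
python3 -m handwheel '0 0 0 0 0 0; 0 0 0 0 0 0; 0 0 0 0 0 0; 0 0 0 0 0 0'
python3 - <<'E'
from h import *
print(go([.572,.0628,.1155],13))
T=cam('top');S=cam('side')
print('exp pot centre base px',proj(S,[[.572,.0628,.111],[.572,.0628,.008]]))
cv2.imwrite('pics/t6.png',T['img'][:,:,::-1])
cv2.imwrite('pics/s6.png',cv2.resize(S['img'][110:350,90:350,::-1],None,fx=2.4,fy=2.4))
E
```

```text
t: 6.67
position: [0.5472, -0.0693, 0.2189]
ee_rot: [0.622, 0.783, 0.0, -0.0]
wrist_force: [-0.0, -0.5, -3.1]
finger_gap: 0.0129
t: 7.08
position: [0.5668, 0.0366, 0.2189]
ee_rot: [0.621, 0.784, 0.0, -0.0]
wrist_force: [0.1, -0.9, -3.4]
finger_gap: 0.0129
t: 7.5
position: [0.5722, 0.0626, 0.2188]
ee_rot: [0.622, 0.783, -0.0, -0.0]
wrist_force: [-0.8, -0.2, -3.3]
finger_gap: 0.0126
t: 7.83
position: [0.5722, 0.0622, 0.2189]
ee_rot: [0.622, 0.783, 0.0, 0.0]
wrist_force: [-0.1, 0.4, -3.3]
finger_gap: 0.0129
(array([ 9.000e-04, -1.000e-04,  1.379e-01]), array([0.    , 0.    , 0.0006]))
exp pot centre base px [[199.49443982 241.41964922]
 [206.31832326 281.16838399]]
```

View pics/s6.png

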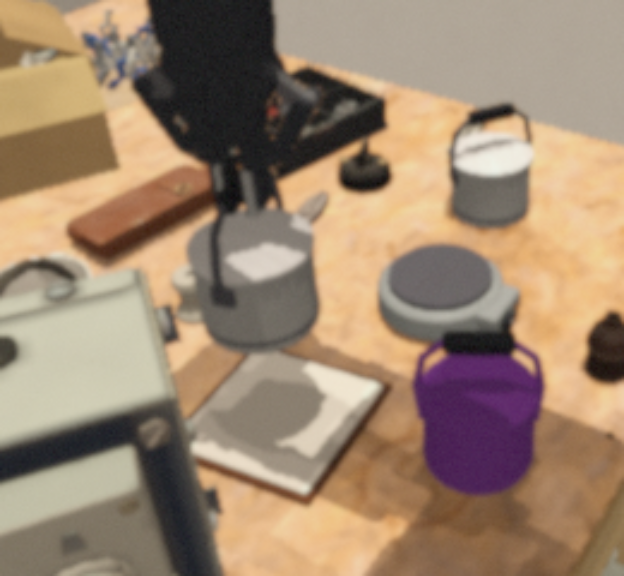

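View pics/t6.png

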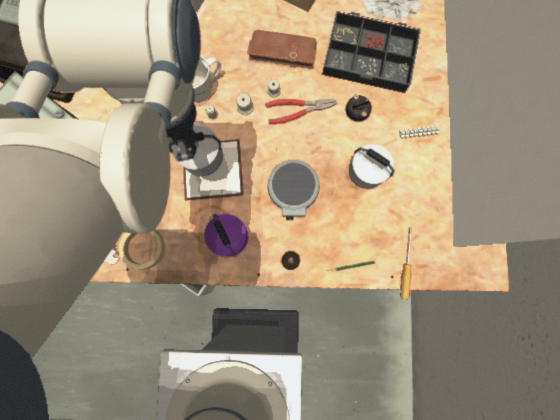

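The side view has the pot over the tile, its base centre near crop pixel (262,320), which fits the predicted (199,241) full-frame. It hangs level and nothing touches. I'll lower it to a few millimetres above the tile, then creep down.

```bash
python3 -m handwheel '0 0 0.01 0 0 0; 0 0 0.03 0 0 0; 0 0 0.055 0 0 0; 0.0005 0 0.08 0 0 0; 0.0005 0 0.1 0 0 0'
python3 -m handwheel '0 0 0.015 0 0 0; 0 0 0.024 0 0 0; 0 0 0.029 0 0 0; 0 0 0.029 0 0 0;0 0 0.029 0 0 0'
python3 - <<'E'
from h import *
print([ (arm.get_state()['position'].round(4)) ],go([.572,.0628,.1155],13))
E
python3 -m handwheel '0 0 0.0005 0 0 0; 0 0 0.001 0 0 0; 0 0 0.0015 0 0 0; 0 0 0.002 0 0 0;0 0 0.0025 0 0 0'
```

```text
t: 8.35
position: [0.5716, 0.063, 0.1422]
ee_rot: [0.622, 0.783, -0.0, -0.0]
wrist_force: [-0.1, -0.1, -3.3]
finger_gap: 0.0126
t: 8.77
position: [0.5724, 0.063, 0.1224]
ee_rot: [0.621, 0.783, 0.0, 0.0]
wrist_force: [-1.1, -0.3, -3.9]
finger_gap: 0.0129
[array([0.5724, 0.063 , 0.1224])] (array([-0.0002, -0.0005,  0.0092]), array([0.0001, 0.    , 0.0008]))
t: 9.18
position: [0.5722, 0.063, 0.1204]
ee_rot: [0.622, 0.783, 0.0, 0.0]
wrist_force: [0.2, 0.2, -4.1]
finger_gap: 0.013
```

```bash
for i in 1; do python3 -m handwheel '0 0 0.0006 0 0 0; 0 0 0.0012 0 0 0; 0 0 0.0018 0 0 0; 0 0 0.0024 0 0 0;0 0 0.003 0 0 0'; done
python3 -m handwheel '0 0 0.0004 0 0 0; 0 0 0.0008 0 0 0; 0 0 0.0012 0 0 0; 0 0 0.0016 0 0 0;0 0 0.0016 0 0 0'
```

```text
t: 9.6
position: [0.5721, 0.063, 0.1179]
ee_rot: [0.621, 0.783, -0.0, -0.0]
wrist_force: [-0.2, 0.6, -3.4]
finger_gap: 0.0128
t: 10.02
position: [0.5721, 0.063, 0.1167]
ee_rot: [0.622, 0.783, -0.0, -0.0]
wrist_force: [-0.6, 1.3, -4.2]
finger_gap: 0.0129
```

```bash
python3 -m handwheel '0 0 0.0003 0 0 0; 0 0 0.0006 0 0 0; 0 0 0.0009 0 0 0; 0 0 0.0012 0 0 0;0 0 0.0012 0 0 0'
```

```text
t: 10.43
position: [0.5722, 0.063, 0.1159]
ee_rot: [0.622, 0.783, 0.0, 0.0]
wrist_force: [-1.6, -0.4, -3.3]
finger_gap: 0.0131
```

```bash
python3 -m handwheel '0 0 0.0003 0 0 0; 0 0 0.0006 0 0 0; 0 0 0.0009 0 0 0; 0 0 0.0009 0 0 0;0 0 0.0009 0 0 0'
```

```text
t: 10.85
position: [0.5726, 0.0631, 0.1157]
ee_rot: [0.622, 0.783, 0.0, 0.0]
wrist_force: [0.3, 2.0, 5.0]
finger_gap: 0.0127
```

That is contact: Fz went from -3.3 to +5 N. I'll ease off 0.4 mm, release, look, and then retreat upward.

```bash
python3 -m handwheel '0 0 -0.0002 0 0 0; 0 0 -0.0004 0 0 0; 0 0 -0.0005 0 0 0;0 0 -0.0005 0 0 0'; python3 -m handwheel '0 0 0 0 0 0;0 0 0 0 0 0;0 0 0 0 0 0;0 0 0 0 0 0;0 0 0 0 0 0' 0.5
python3 - <<'E'
from h import *
S=cam('side')
cv2.imwrite('pics/s7.png',cv2.resize(S['img'][110:350,90:350,::-1],None,fx=2.4,fy=2.4))
E
```

```text
t: 11.18
position: [0.5724, 0.063, 0.1158]
ee_rot: [0.622, 0.783, 0.0, 0.0]
wrist_force: [0.4, 1.5, 4.5]
finger_gap: 0.0129
t: 11.6
position: [0.572, 0.063, 0.1155]
ee_rot: [0.622, 0.783, -0.0, -0.0]
wrist_force: [-0.0, 0.0, 0.3]
finger_gap: 0.0426
```

View pics/s7.png

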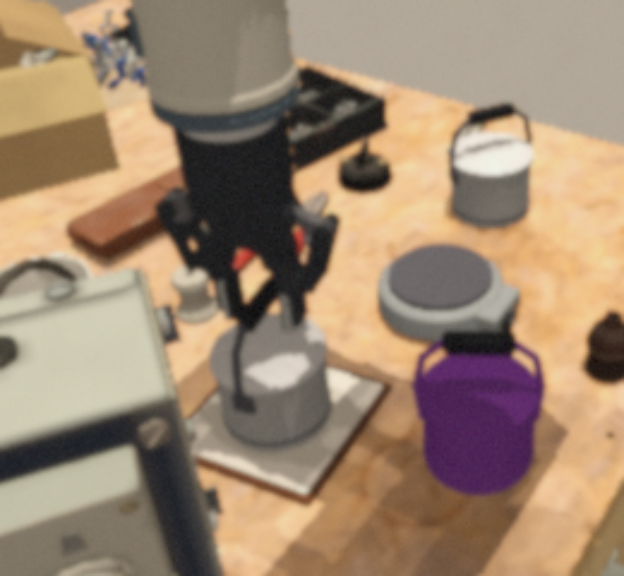

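The pot stands upright on the tile, its base at crop pixel (275,410), and the fingers are open on both sides of the bar. I'll back straight up and then move sideways toward the right, which is free, so the top camera can see.

```bash
python3 -m handwheel '0 0 -0.02 0 0 0;0 0 -0.05 0 0 0;0 0 -0.1 0 0 0;0 0 -0.15 0 0 0;0 0 -0.2 0 0 0' ; python3 -m handwheel '0 0 -0.05 0 0 0;0 0 -0.1 0 0 0;-0.05 0 -0.1 0 0 0;-0.1 0 -0.1 0 0 0;-0.15 0 -0.1 0 0 0'; python3 -m handwheel '-0.05 0 0 0 0 0;-0.1 0 0 0 0 0;-0.15 0 0 0 0 0;-0.2 0 0 0 0 0;-0.25 0 0 0 0 0'
python3 -m handwheel '-0.03 0 0 0 0 0;-0.03 0 0 0 0 0;-0.03 0 0 0 0 0;-0.03 0 0 0 0 0'
python3 - <<'E'
from h import *
T=cam('top');S=cam('side');im=T['img']
cv2.imwrite('pics/t8.png',im[:,:,::-1])
cv2.imwrite('pics/s8.png',S['img'][:,:,::-1])
E
```

```text
t: 12.07
position: [0.5717, 0.063, 0.2672]
ee_rot: [0.622, 0.783, -0.0, -0.0]
wrist_force: [1.8, 1.0, 0.0]
finger_gap: 0.0428
t: 12.48
position: [0.5979, -0.0475, 0.3415]
ee_rot: [0.621, 0.784, 0.0, 0.001]
wrist_force: [1.1, 0.1, -0.1]
finger_gap: 0.0423
t: 12.9
position: [0.6403, -0.231, 0.3405]
ee_rot: [0.622, 0.783, -0.0, -0.0]
wrist_force: [1.0, 0.7, 0.1]
finger_gap: 0.0425
t: 13.23
position: [0.6453, -0.2505, 0.3404]
ee_rot: [0.622, 0.783, 0.0, -0.0]
wrist_force: [0.4, 0.8, 0.6]
finger_gap: 0.0424
```

View pics/t8.png

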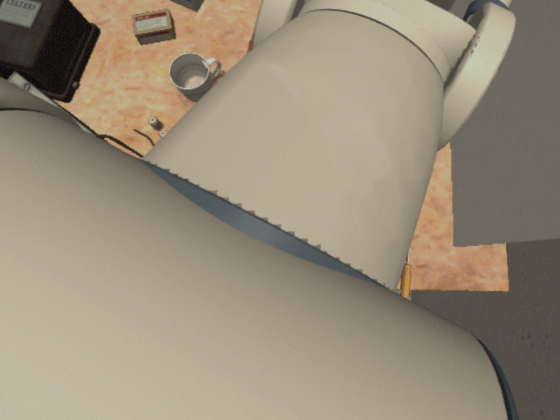

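View pics/s8.png

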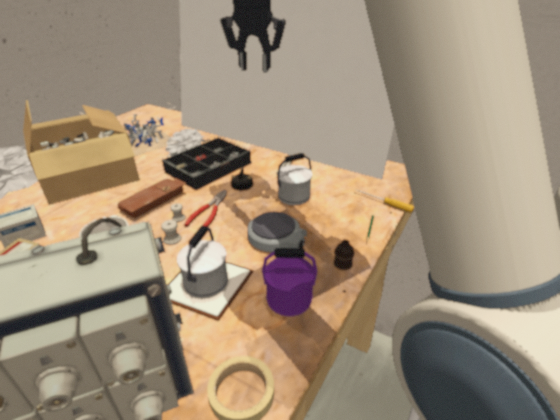

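The arm blocks the top camera. The side view is clear: the pot is on the tile with its bar at about (200,241), and the other pot is at (295,180). I'll check centring and the other pot's place from there.

```bash
python3 - <<'E'
from h import *
S=cam('side');im=S['img'];hs=cv2.cvtColor(im,cv2.COLOR_RGB2HSV)
b=np.zeros(im.shape[:2],np.uint8);b[224:256,184:216]=(im.max(2)<70)[224:256,184:216]
n,l,st,ce=cv2.connectedComponentsWithStats(b);k=1+st[1:,4].argmax()
print('bar',st[k],ce[k],onz(S,[ce[k]],.126),'pred',proj(S,[[.572,.063,.126]]))
m=np.zeros(im.shape[:2],np.uint8);m[238:272,172:232]=((hs[...,2]>165)&(hs[...,1]<45))[238:272,172:232]
n,l,st,ce=cv2.connectedComponentsWithStats(m);k=1+st[1:,4].argmax()
p=cv2.convexHull(np.argwhere(l==k)[:,::-1].astype(np.int32)).reshape(-1,2)
print('lid',st[k],cv2.minEnclosingCircle(onz(S,p,.088)[:,:2].astype(np.float32)))
o=cv2.imread('pics/side0.png')[:,:,::-1]
a=o[150:205,275:316].astype(int);c=im[150:205,275:316].astype(int)
print('other diff',abs(a-c).mean(), cv2.phaseCorrelate(a.mean(2),c.mean(2)))
cv2.imwrite('pics/s9.png',cv2.resize(im[215:320,155:260,::-1],None,fx=5,fy=5))
E
```

```text
bar [190 227  18  20 138] [198.13768116 235.94927536] [[0.57071568 0.06504402 0.126     ]] pred [[198.33086831 235.11525959]]
lid [190 241  36  31 810] ((0.5591380596160889, 0.06984955817461014), 0.044238168746232986)
other diff 26.902734663710273 ((0.6447576654522393, 0.14023366367093004), 0.7630095450346336)
```

View pics/s9.png

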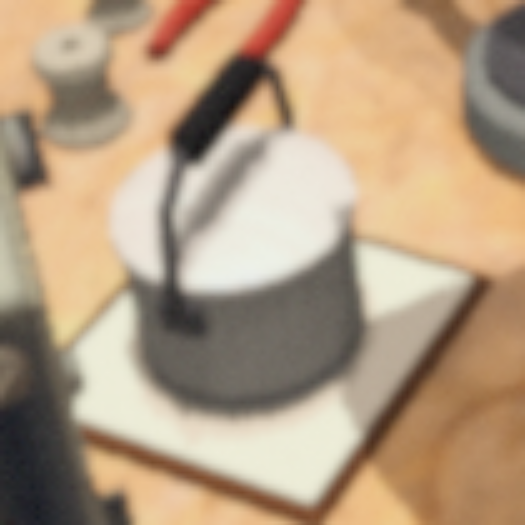

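The bar gives (0.571, 0.065) against the tile centre (0.572, 0.063), so it is centred. My lid mask was cut by the handle arm, so that figure is biased. For the other pot I'll compare its bar position before and after.

```bash
python3 - <<'E'
from h import *
S=cam('side')
for im in(cv2.imread('pics/side0.png')[:,:,::-1],S['img']):
    b=np.zeros(im.shape[:2],np.uint8);b[148:170,280:312]=(im.max(2)<70)[148:170,280:312]
    n,l,st,ce=cv2.connectedComponentsWithStats(b);k=1+st[1:,4].argmax();print('other bar',st[k],ce[k],onz(S,[ce[k]],.118))
im=S['img']; hs=cv2.cvtColor(im,cv2.COLOR_RGB2HSV)
# lid+handle-shadow outline: bright lid incl. both parts
m=np.zeros(im.shape[:2],np.uint8);m[238:274,175:228]=((hs[...,2]>165)&(hs[...,1]<45))[238:274,175:228]
n,l,st,ce=cv2.connectedComponentsWithStats(m);print(st[1:][st[1:,4]>15])
print('pred lid extents',[proj(S,[[.572+.046*np.cos(a),.063+.046*np.sin(a),.085] for a in np.linspace(0,6.28,60)]).min(0),proj(S,[[.572+.046*np.cos(a),.063+.046*np.sin(a),.085] for a in np.linspace(0,6.28,60)]).max(0)])
s=arm.get_state();print(s['t'],s['position'],s['wrist_force'],s['finger_gap'])
E
```

```text
other bar [286 154  18   8  74] [294.10810811 157.13513514] [[ 0.57626855 -0.30672235  0.118     ]]
other bar [286 154  18   7  67] [294.1641791  157.04477612] [[ 0.57638368 -0.30722541  0.118     ]]
[[190 241  36  33 834]
 [177 246  12  25 200]
 [226 264   2  10  16]]
pred lid extents [array([176.1991231 , 236.73053472]), array([225.85950476, 269.24118763])]
13.4333 [ 0.64551141 -0.24994451  0.34092503] [-0.1958573   0.20293913  0.70556787] 0.042572019643603964
```

The other pot hasn't moved: its bar shifted less than 0.1 px. The placed pot's lid spans columns 177–226, against 176–226 predicted. Handing in.

```bash
python3 -c "
from cell import arm
print(arm.finish_job())"
```

```text
the job is handed in; nothing more can be done
None
```

The pot from the warming plate now stands upright in the middle of the tile. I gripped it by the handle bar, lifted it about 70 mm, carried it level and lowered it slowly until it touched. I then released it and backed off. The job was handed in at about 13.5 s.

**Forces:** the wrist force was about 5 N when the pot touched the tile and near zero after release. No wrist reading I took came near the 120 N limit.

**Centring:** the side camera puts the bar at (0.571, 0.065). The two camera views, averaged, put the tile centre at (0.572, 0.063), so the pot is within about 2–3 mm.

**Other pot:** its handle bar moved less than 0.1 px in the side view, so it stayed where it was.

**Checks that failed or disagreed:**
- **Top camera:** the parked arm blocked its view, so the final check is from the side camera only.
- **Lid circle fit:** this was 13 mm off because the handle split the colour mask. The lid's full width in pixels did match the prediction.
- **Picture comparison of the other pot:** the raw before-and-after images differed, probably because of the arm's shadow, so I relied on the bar position instead.

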